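# Make up an air-monitoring kit and a water-sampling kit from the stock on the bench

## Robot

A 6-joint arm with a two-finger parallel gripper is mounted at the origin on a cart in front of the work surface, level with it; the furniture and walls round the work are solid. World frame = base frame: x ahead of the robot, y to its left, z up, the work surface at z = 0. Lengths are in m, angles in rad, forces in N, time in s.
With the tool pointing down it reaches from about 0.35 to 0.975 m from the base axis. Payload 7.1 kg.
Tool frame: the origin (TCP) lies midway between the tips of the shut fingers; the grasp point (between the pads) lies 19 mm behind it; z points along the fingers, x is the direction in which the jaws open and shut, and the axes are right-handed (so a half turn about z gives the same grasp; the last joint's range is limited). The gripper opens to 88 mm and grips with 3 to 60 N. Pads are 20 mm wide; open, the fingers measure 115 mm over their backs; the gripper's body (75 mm by 178 mm) begins 61 mm behind the grasp point.
Start: joints at [-1.323, 0.423, 1.63, -0, 1.089, -0.019], TCP at [0.165, -0.603, 0.223] pointing down, gripper open.
Joint ranges: [-3, 3], [-0.9, 2.11], [0.09, 2.58], [-1.31, 4.45], [0.11, 2.69], [-2.54, 2.54]. Speed limits (rad/s): [2.39, 2.39, 3.01, 3.14, 3.14, 3.14].

## Interface

Orientations are given as a unit quaternion [w, x, y, z].
In Python, from station import move_pose, movel, movej, command_gripper, wait, inverse_kinematics, read_camera, camera_info, MotionError, job_done, get_time, get_joint_pos, get_qvel, get_effort, get_tcp_pos, get_ee_rot, get_ft_force, get_ft_torque, get_grip_width gives the robot as it stands. Calls block until the motion is done:
- move_pose(position, orientation): joint-space move of the TCP to a pose.
- movel(position, frame=None, v=0.15, until_force=None): straight line of the TCP; frame=None keeps the orientation; v is the mean speed in m/s. With until_force (N) it stops when the force on the tool has changed by that much, and returns True; else False.
- movej(angles): joint-space move.
- command_gripper(opening): opening from 0.0 (shut) to 1.0 (fully open); the grip force is fixed at half the most; returns when the fingers have stopped.
- wait(seconds).
- inverse_kinematics(position, orientation): joint angles nearest the present ones, or None.
- read_camera(name): name is "scene" or "top" or "wrist"; returns the picture (420x560x3 uint8, red, green, blue); there is no depth.
- camera_info(name): a dict with "intrinsics" (3x3 intrinsics, pixels), "T" (4x4, takes a point from camera to world coordinates); the wrist camera has in their place "tool_from_camera" (4x4, takes a point from camera to tool coordinates, whose origin is the TCP and whose axes are the tool frame's). Camera axes: x right, y up, looking along -z (the intrinsics and any distortion apply to the point x, -y, -z); pixel columns grow to the right and rows downward; lengths in m; the calibration is good to about 2 mm. A picture is of the moment at which its call begins: read the wrist's pose just before it. camera_info takes no time and is no camera call.
A pose or a line that the arm cannot do raises MotionError and nothing moves.
- job_done(): hands the job in, once; it reports no verdict.
Readings, each from a call of its own:
- get_time(): time.
- get_joint_pos(): joint angles.
- get_qvel(): joint speeds.
- get_effort(): joint torques, N m.
- get_tcp_pos(): TCP position.
- get_ee_rot(): TCP orientation.
- get_ft_force(): force on the tool from outside, world axes, zero at the start.
- get_ft_torque(): the same for the moment, N m.
- get_grip_width(): opening from 0.0 (shut) to 1.0 (fully open).
Only numpy, scipy, OpenCV 4.12 (cv2) and the standard library are available. Lean on these libraries where they do the work, as an engineer would, in place of code of your own. Each camera call takes 0.05 s, during which the arm holds its last target.

## Task

Make up the two sampling kits from the things standing along the front of the worktop. The flat air-monitoring tray gets the petri dish, the timer and the marker pen; the thick water-sampling tray gets the 50 ml tube and the amber bottle, both standing upright: each thing set right down into the pocket that was made for it, flat on the pocket's floor. Set the glass bottle and the dish down rather than dropping them, and leave the white bottle and the small dropper bottle where they stand.

Things in the scene. Friction and masses are not known exactly. Their poses are not given: they have to be found in the camera images.
- petri_dish: Closed round petri dish, clear with pale agar, 60 mm across, about 13 mm high. Lies flat with its lid up. Origin: centre of its underside; z up. The lid, 60 mm across, makes the side from 3 to 13 mm up: take it there, low down.
- timer: White lab timer with a grey display, two grey keys and a red key, 60 mm along its x, 66 mm along its y, 18 mm high (sides 16 mm). Lies flat, display up. Origin: centre of its underside; z up. Take it across the 60 mm (along its x).
- marker_pen: Black marker pen with a blue end, lying flat: 132 mm long along its x, 12 mm wide, 12 to 14 mm high. Origin: middle of its underside; z up. Best seated last: its slot lies close beside the dish and timer pockets, where the fingers reach that set those down.
- sample_tube: 50 ml sample tube, white with a blue screw cap, standing upright on its skirt: body 29 mm across, cap 34 mm across, 113 mm high. Origin: centre of its foot; z along its axis, up. Take it by the body, 55 to 80 mm above its foot: above the tray, below the cap.
- amber_bottle: Amber glass bottle with a black cap and yellow label band, standing: body 52 mm across and 68 mm high, narrower above, 109 mm high in all. Origin: centre of its foot; z up. Take it by the body, 45 to 60 mm above its foot, so that the fingers stay above the tray.
- air_tray: Flat grey tray, fixed, 140 (x) by 190 (y) by 12 mm, a lug at each y end. Origin: centre of its underside; z up. Pockets 5 mm deep (floor 7, rim 12 mm above origin), centres in mm: round, 76 across, at x 21, y 46 for the dish; 76 (x) by 82 (y) at x 21, y -45 for the timer, its sides along the tray's; slot 28 (x) by 148 (y) at x -47, y 0 for the pen, along y. Fingers must stay above the rim.
- water_tray: Thick grey tray, fixed to the worktop, 90 (x) by 156 (y) by 32 mm, a small lug at each y end. Origin: centre of its underside; z up. Two round pockets 25 mm deep (floor 7, rim 32 mm above the origin): the wide one, 68 mm across, at x 0, y -33 mm for the amber bottle; the narrow one, 45 mm across, at x 0, y +38.5 mm for the tube.
- white_bottle: White plastic bottle with a red cap and purple label band, 58 mm across, 119 mm high, standing at one end of the row; not needed, leave it. Origin: centre of its foot.
- dropper_bottle: Small brown dropper bottle with a tall black cap, 33 mm across, 90 mm high, standing at the other end of the row; not needed, leave it. Origin: centre of its foot.

How it is judged:
At the end, for the whole second after the job is handed in: Dish, timer and pen lie flat on the floors of their own pockets (within 12 mm of centre on each tray axis, 14 along the pen; pen within 0.2 rad of its slot; 2 mm of the floor); tube and amber bottle stand upright (0.1 rad) on theirs (12 mm of centre, 4 mm of the floor); all at rest (x of petri_dish in the frame of air_tray between 0.009 and 0.033 m and y of petri_dish in the frame of air_tray between 0.034 and 0.058 m and z of petri_dish in the frame of air_tray between 0.0045 and 0.0092 m and angle between each of petri_dish, timer, marker_pen's own z axis and vertical below 0.05 rad and linear speed of each of petri_dish, timer, marker_pen, amber_bottle, sample_tube below 0.02 m/s and x of timer in the frame of air_tray between 0.009 and 0.033 m and y of timer in the frame of air_tray between -0.057 and -0.033 m and z of timer in the frame of air_tray between 0.0045 and 0.0092 m and x of marker_pen in the frame of air_tray between -0.059 and -0.035 m and y of marker_pen in the frame of air_tray between -0.014 and 0.014 m and z of marker_pen in the frame of air_tray between 0.0045 and 0.0092 m and angle between the x axis of marker_pen and the y axis of air_tray, either way round below 0.2 rad and x of amber_bottle in the frame of water_tray between -0.012 and 0.012 m and y of amber_bottle in the frame of water_tray between -0.045 and -0.021 m and z of amber_bottle in the frame of water_tray between 0.0045 and 0.011 m and angle between each of amber_bottle, sample_tube's own z axis and vertical below 0.1 rad and x of sample_tube in the frame of water_tray between -0.012 and 0.012 m and y of sample_tube in the frame of water_tray between 0.0265 and 0.0505 m and z of sample_tube in the frame of water_tray between 0.0045 and 0.011 m); the robot touches nothing.
It fails at once if the white bottle or the dropper bottle is shifted by more than 25 mm or tipped over (distance of any of white_bottle, dropper_bottle from where it was at the start of the episode above 0.025 m or angle between any of white_bottle, dropper_bottle's own z axis and vertical above 0.5 rad).
It fails at once if the amber glass bottle is dropped (falls freely while more than 60 mm above the worktop, some 30 mm above the thick tray's rim) (height (world z) of amber_bottle above 0.06 m and contact force between amber_bottle and anything else below 0.005 N).
It fails at once if the dish is dropped (falls freely while more than 40 mm above the worktop, some 30 mm above the flat tray's rim) (height (world z) of petri_dish above 0.04 m and contact force between petri_dish and anything else below 0.005 N).
It also fails if it takes over 120 s, if anything falls off the work surface, if the arm or the gripper's body presses on something with over 40 N, if the wrist force passes 120 N, or if a joint passes its speed limit or range.

## Working session

There is one attempt and no reset: what is moved stays moved. The work goes in short steps, each a Python script; the robot and the scene stay as the last script left them, time stands still between calls to the robot, and variables do not carry over. Pictures are saved under pics/ and viewed, and the job is handed in when it is done.

```bash
mkdir -p pics
python3 - <<'E'
from station import *
import cv2
for n in ["scene","top","wrist"]:
    im=read_camera(n); cv2.imwrite(f"pics/{n}0.png",im[:,:,::-1])
    i=camera_info(n); print(n,{k:(v.round(4).tolist() if hasattr(v,'round') else v) for k,v in i.items()})
print(get_time(),get_tcp_pos(),get_ee_rot())
E
```

```text
scene {'intrinsics': [[404.8208, 0.0, 274.6143], [0.0, 404.8208, 204.2213], [0.0, 0.0, 1.0]], 'T': [[0.8525, 0.2764, -0.4436, -0.0087], [-0.5227, 0.4543, -0.7214, -0.9332], [0.0021, 0.8469, 0.5317, 0.7177], [0.0, 0.0, 0.0, 1.0]]}
top {'intrinsics': [[518.8243, 0.0, 274.799], [0.0, 518.8243, 205.1695], [0.0, 0.0, 1.0]], 'T': [[-0.0063, 0.9847, -0.1743, 0.2824], [-0.9999, -0.0041, 0.0128, 0.0139], [0.0119, 0.1743, 0.9846, 1.4415], [0.0, 0.0, 0.0, 1.0]]}
wrist {'intrinsics': [[360.0633, 0.0, 281.8406], [0.0, 360.0633, 207.6229], [0.0, 0.0, 1.0]], 'tool_from_camera': [[1.0, 0.0001, -0.0001, 0.0002], [0.0001, -0.9644, -0.2645, -0.0721], [-0.0002, 0.2645, -0.9644, -0.162], [0.0, 0.0, 0.0, 1.0]]}
0.15 [ 0.16472181 -0.60247117  0.2220648 ] [-3.85336204e-04  7.94865384e-01 -6.06785522e-01 -4.50877273e-04]
```

View pics/scene0.png

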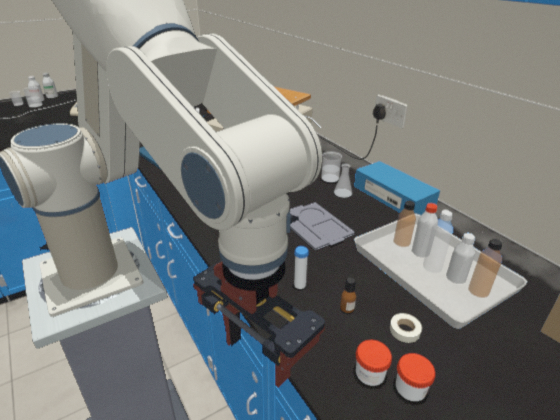

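View pics/top0.png

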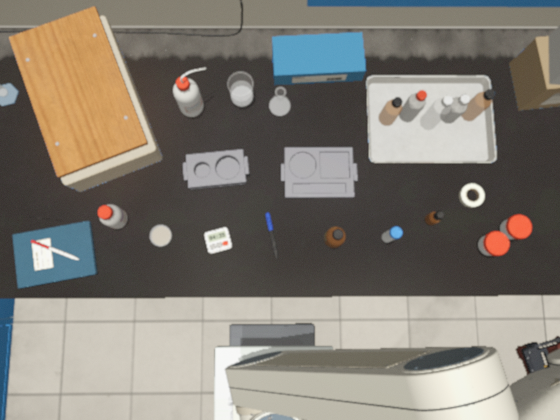

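The top view shows the whole row: white bottle (112,215), dish (160,236), timer (218,240), pen (271,235), amber (336,236), tube (392,234) and dropper (435,216). The trays are at (215,168) for water and (319,172) for air. I'll zoom in next.

```bash
cat > h.py <<'E'
from station import *
import numpy as np, cv2
def px2w(name,uv,z,info=None,T=None):
    i=info or camera_info(name); K=np.array(i["intrinsics"]); T=np.array(i["T"]) if T is None else T
    uv=np.atleast_2d(np.array(uv,float))
    d=np.c_[(uv[:,0]-K[0,2])/K[0,0],-(uv[:,1]-K[1,2])/K[1,1],-np.ones(len(uv))]@T[:3,:3].T
    o=T[:3,3]; return o+d*((z-o[2])/d[:,2])[:,None]
def quat2R(q):
    from scipy.spatial.transform import Rotation as R
    q=np.array(q); return R.from_quat([q[1],q[2],q[3],q[0]]).as_matrix()
def wristT():
    i=camera_info("wrist"); T=np.eye(4); T[:3,:3]=quat2R(get_ee_rot()); T[:3,3]=get_tcp_pos()
    return T@np.array(i["tool_from_camera"])
def down(yaw):
    """tool down, tool x axis along yaw in world"""
    return [0.0,np.cos(yaw/2),np.sin(yaw/2),0.0]
E
python3 - <<'E'
import cv2
im=cv2.imread("pics/top0.png")
a=im[140:265,140:290]; cv2.imwrite("pics/za.png",cv2.resize(a,None,fx=5,fy=4.7,interpolation=cv2.INTER_CUBIC)[:590])
a=cv2.resize(im[140:260,90:250],None,fx=5,fy=5,interpolation=cv2.INTER_CUBIC);cv2.imwrite("pics/za.png",a)
a=cv2.resize(im[140:260,250:410],None,fx=5,fy=5,interpolation=cv2.INTER_CUBIC);cv2.imwrite("pics/zb.png",a)
E
```

```text
(no output)
```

View pics/za.png

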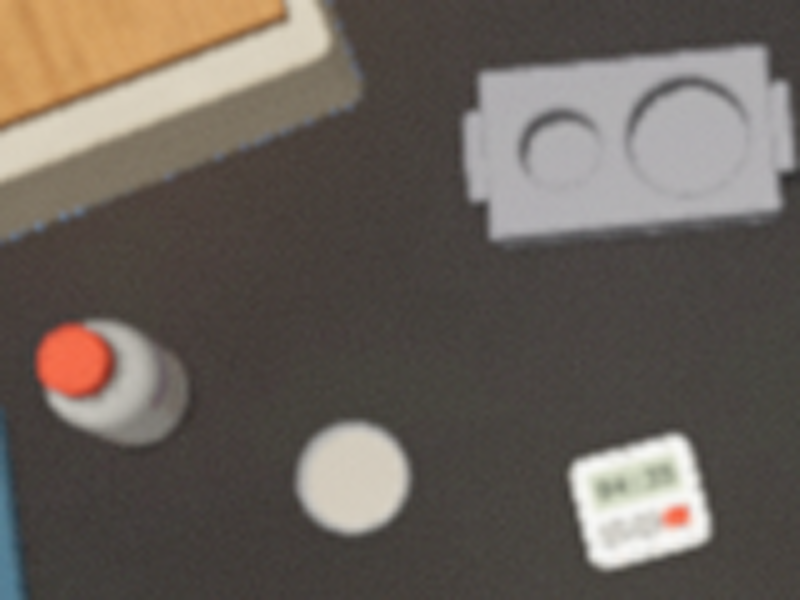

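View pics/zb.png

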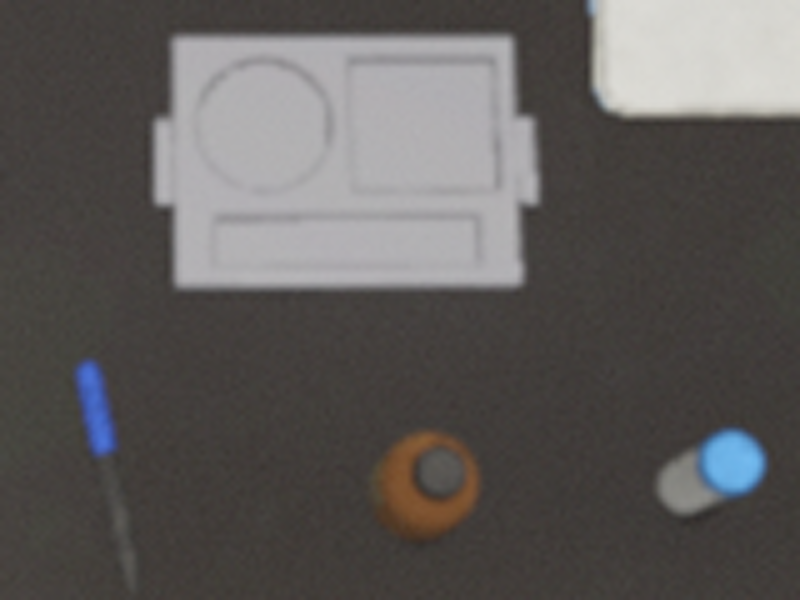

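```bash
cat > det.py <<'E'
from h import *
im=cv2.imread("pics/top0.png"); hsv=cv2.cvtColor(im,cv2.COLOR_BGR2HSV)
info=camera_info("top")
def comp(mask,x0,y0,x1,y1):
    m=np.zeros(mask.shape,np.uint8); m[y0:y1,x0:x1]=mask[y0:y1,x0:x1].astype(np.uint8)*255
    c=max(cv2.findContours(m,cv2.RETR_EXTERNAL,cv2.CHAIN_APPROX_NONE)[0],key=cv2.contourArea)
    mm=np.zeros_like(m); cv2.drawContours(mm,[c],-1,255,-1); ys,xs=np.nonzero(mm)
    return c,np.array([xs.mean(),ys.mean()]),len(xs)
V=hsv[...,2];S=hsv[...,1];H=hsv[...,0]
W=lambda uv,z:px2w("top",uv,z,info)
out={}
c,u,n=comp(V>125,140,215,185,260); print("dish",W(u,.011),n,"diam",2*np.sqrt(n/np.pi)*1.43/519)
for nm,bx,z in [("timer",(195,220,240,262),.015),("water",(176,140,255,195),.032),("air",(275,140,362,203),.012)]:
    c,u,n=comp(V>110,*bx)
    w=W(c[:,0,:],z)[:,:2]; r=cv2.minAreaRect((w*1000).astype(np.float32))
    print(nm,W(u,z)[0],"rect",np.round(r,2) if 0 else r)
c,u,n=comp((H>95)&(H<118)&(S>110)&(V>150),380,220,410,250); print("tubecap",u,n,W(u,.113))
c,u,n=comp((H>5)&(H<20)&(S>110)&(V>50),322,222,350,252)
w=W(c[:,0,:],.066)[:,:2]; print("amber body circ",cv2.minEnclosingCircle((w*1000).astype(np.float32)))
m=(V<110)&(S<90); c,u,n=comp(m,331,227,344,241); print("ambercap",u,n,W(u,.109))
c,u,n=comp((H>105)&(H<130)&(S>120),260,205,285,240); print("penblue",u,n,W(u,.007)); 
w=W(c[:,0,:],.007)[:,:2]; print(cv2.minAreaRect((w*1000).astype(np.float32)))
print("pen ends", W([[267.5,212.3],[276.6,257.5]],.007))
print("drop/white", W([435,215],.09), W([104.5,211.5],.119))
E
python3 det.py
```

```text
dish [[0.45255184 0.31281339 0.011     ]] 389 diam 0.06131949077194777
timer [0.43834852 0.15340158 0.015     ] rect ((438.5955810546875, 153.3441619873047), (66.0518569946289, 72.06227111816406), 13.95138168334961)
water [0.63796677 0.160723   0.032     ] rect ((638.2152099609375, 160.61968994140625), (97.75130462646484, 182.94180297851562), 5.393940448760986)
air [ 0.6302745  -0.12950957  0.012     ] rect ((630.9747924804688, -130.60714721679688), (215.6772918701172, 145.6405487060547), 89.7731704711914)
tubecap [395.98387097 232.0483871 ] 124 [[ 0.44565381 -0.3161487   0.113     ]]
amber body circ ((440.217041015625, -162.9425811767578), 28.965791702270508)
ambercap [337.50617284 233.9382716 ] 81 [[ 0.44195263 -0.16520286  0.109     ]]
penblue [268.68888889 221.23333333] 90 [[0.49077263 0.01256749 0.007     ]]
((491.2825927734375, 12.74014663696289), (51.992393493652344, 13.619361877441406), 12.120699882507324)
pen ends [[ 0.51605893  0.01579068  0.007     ]
 [ 0.3896135  -0.00883174  0.007     ]]
drop/white [[ 0.49338234 -0.42756161  0.09      ]] [[0.50171122 0.43500757 0.119     ]]
```

Run:
```python
from h import *
info=camera_info("top")
z=lambda ox,p:[[ox+a/5-.4,140+b/5-.4] for a,b in p]
w=px2w("top",z(90,[(561,150),(688,137)]),.032,info)[:,:2]; print(w); d=w[0]-w[1]; print(np.degrees(np.arctan2(-d[0],d[1])),np.linalg.norm(d))
w=px2w("top",z(250,[(264,125),(423,123.5),(347,240)]),.012,info)[:,:2]; print(w); d=w[0]-w[1]; print(np.degrees(np.arctan2(-d[0],d[1])),np.linalg.norm(d))
# view from wrist for trays
for k,(x,y) in {"water":(.60,.16),"air":(.60,-.13)}.items():
    print(k,inverse_kinematics([x,y,.25],down(0)),inverse_kinematics([x,y,.25],down(np.pi)))
for p in [(.4525,.313),(.438,.153),(.442,-.164),(.445,-.316)]:
    for a in(0,np.pi,np.pi/2,-np.pi/2): 
        q=inverse_kinematics([*p,.15],down(a)); print(p,round(a,2),None if q is None else np.round(q,2))
```

```text
[[0.63339503 0.19846944]
 [0.64062576 0.12779398]]
5.841549001255767 0.07104438105283441
[[ 0.65203118 -0.08382661]
 [ 0.65262172 -0.17427898]
 [ 0.58513595 -0.12960414]]
0.3740604402879971 0.09045430392044279
water [ 2.41437559e-01  3.88463607e-01  1.61555592e+00 -4.44089210e-16
  1.13757313e+00  2.41437559e-01] None
air [-2.32753432e-01  3.77860704e-01  1.63164555e+00 -4.44089210e-16
  1.13208640e+00 -2.32753432e-01] None
(0.4525, 0.313) 0 [ 0.58  0.41  1.85 -0.    0.88  0.58]
(0.4525, 0.313) 3.14 None
(0.4525, 0.313) 1.57 [ 0.58  0.41  1.85 -0.    0.88 -0.99]
(0.4525, 0.313) -1.57 [ 0.58  0.41  1.85 -0.    0.88  2.15]
(0.438, 0.153) 0 [ 0.31  0.3   2.03 -0.    0.81  0.31]
(0.438, 0.153) 3.14 None
(0.438, 0.153) 1.57 [ 0.31  0.3   2.03 -0.    0.81 -1.26]
(0.438, 0.153) -1.57 [ 0.31  0.3   2.03 -0.    0.81  1.88]
(0.442, -0.164) 0 [-0.38  0.31  2.02 -0.    0.81 -0.38]
(0.442, -0.164) 3.14 None
(0.442, -0.164) 1.57 [-0.38  0.31  2.02 -0.    0.81 -1.95]
(0.442, -0.164) -1.57 [-0.38  0.31  2.02 -0.    0.81  1.19]
(0.445, -0.316) 0 [-0.64  0.41  1.86 -0.    0.88 -0.64]
(0.445, -0.316) 3.14 [-0.64  0.41  1.86 -0.    0.88  2.5 ]
(0.445, -0.316) 1.57 [-0.64  0.41  1.86 -0.    0.88 -2.21]
(0.445, -0.316) -1.57 [-0.64  0.41  1.86 -0.    0.88  0.93]
```

Run:
```python
from h import *
import pickle
print(get_time())
q=get_joint_pos(); 
move_pose([.30,-.45,.30],down(0)); 
for k,(x,y) in {"air":(.55,-.17),"water":(.55,.10)}.items():
    move_pose([x,y,.28],down(0)); wait(.2)
    T=wristT(); im=read_camera("wrist"); cv2.imwrite(f"pics/w_{k}.png",im[:,:,::-1]); pickle.dump(T,open(f"T_{k}.pkl","wb"))
    print(get_time(),get_tcp_pos())
```

```text
0.15
2.7333 [ 0.54970755 -0.17087089  0.2801149 ]
4.0333 [0.55021693 0.09888191 0.27997463]
```

View pics/w_air.png

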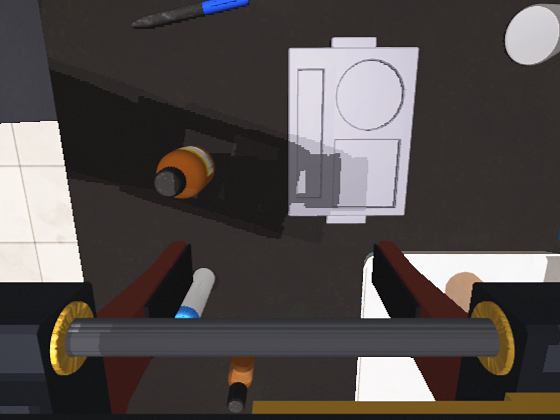

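View pics/w_water.png

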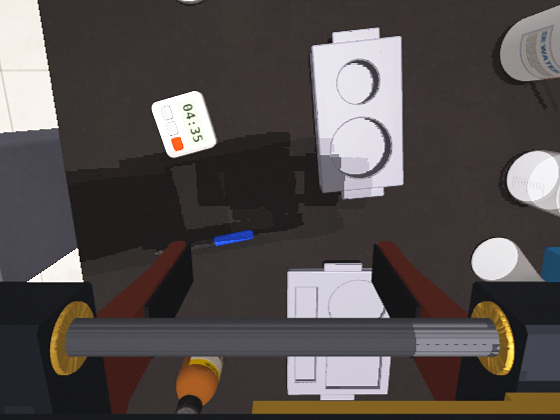

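```bash
python3 - <<'E'
from h import *
import pickle
i=camera_info("wrist")
Ta=pickle.load(open("T_air.pkl","rb"));Tw=pickle.load(open("T_water.pkl","rb"))
f=lambda T,uv,z:print(px2w("wrist",uv,z,i,T)[:,:2].round(4).tolist())
f(Ta,[(289,48.5),(419,48.5),(405,215),(289,215)],.012)
f(Ta,[(370,95),(310.5,132)],.012)
f(Ta,[(134,24),(248,2)],.007)
print("water");f(Tw,[(312,45),(402,37),(403,187),(320,193)],.032); f(Tw,[(358,82),(361,146)],.032)
im=cv2.imread("pics/w_water.png"); m=((im.min(2)>180)*255).astype(np.uint8); m[:,:140]=0;m[:,225:]=0;m[:85]=0;m[165:]=0
c=max(cv2.findContours(m,0,1)[0],key=cv2.contourArea); w=px2w("wrist",c[:,0],.015,i,Tw)[:,:2]
print("timer",cv2.minAreaRect((w*1000).astype(np.float32)))
E
python3 - <<'E'
import cv2
im=cv2.imread("pics/w_air.png")
cv2.imwrite("pics/z1.png",cv2.resize(im[0:220,120:420],(800,586),interpolation=cv2.INTER_CUBIC))
E
```

```text
[[0.5578, -0.0348], [0.7014, -0.0351], [0.7029, -0.2269], [0.5584, -0.2266]]
[[0.6503, -0.084], [0.5833, -0.1253]]
[[0.3874, -0.0089], [0.5133, 0.0126]]
water
[[0.5821, 0.2353], [0.676, 0.2428], [0.691, 0.0828], [0.5947, 0.0759]]
[[0.6324, 0.1984], [0.6395, 0.1301]]
timer ((436.65435791015625, 153.38629150390625), (60.497371673583984, 65.14716339111328), 14.812312126159668)
```

View pics/z1.png

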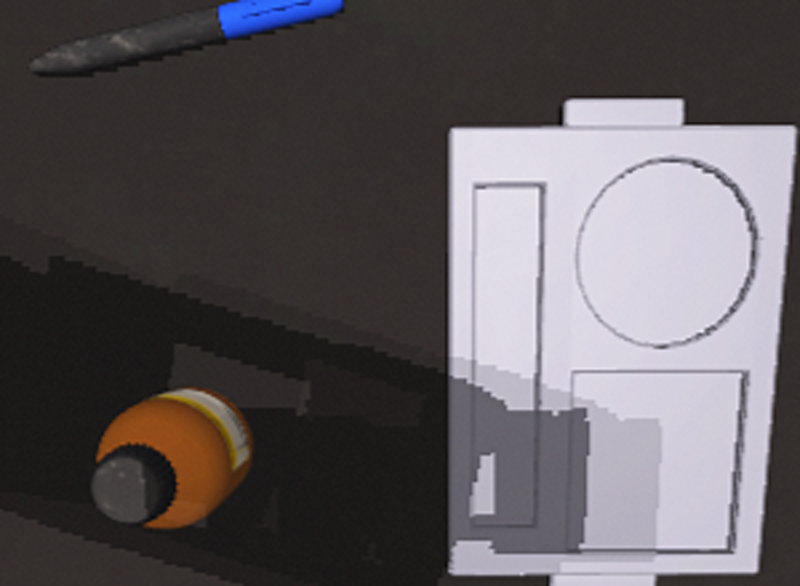

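The wrist and top fixes agree within about 2 mm. I'll start with the amber bottle.

```bash
cat >> h.py <<'E'
def grasp(x,y,yaw,z,zpre=.16,op=1.0):
    move_pose([x,y,zpre],down(yaw)); command_gripper(op)
    r=movel([x,y,z],v=.2,until_force=15)
    if r: print("FORCE on descent",get_tcp_pos(),get_ft_force())
    command_gripper(0.0); print("t",get_time(),"width mm",get_grip_width()*88,"tcp",np.round(get_tcp_pos(),4),"F",np.round(get_ft_force(),2))
def carry(x,y,yaw,z,zup=.17,zslow=.03,lim=6):
    p=get_tcp_pos(); movel([p[0],p[1],zup],v=.25); print("lift width",get_grip_width()*88,"Fz",np.round(get_ft_force(),2))
    move_pose([x,y,zup],down(yaw)); movel([x,y,z+zslow],v=.2)
    r=movel([x,y,z],v=.04,until_force=lim); print("contact",r,"tcp",np.round(get_tcp_pos(),4),"F",np.round(get_ft_force(),2),"w",get_grip_width()*88)
def letgo(op,zup=.17):
    command_gripper(op); p=get_tcp_pos(); movel([p[0],p[1],p[2]+.03],v=.08); movel([p[0],p[1],zup],v=.25); print("t",get_time())
def snap(n):
    T=wristT(); im=read_camera("wrist"); cv2.imwrite(f"pics/{n}.png",im[:,:,::-1]); return im,T
def topsnap(n,box,s):
    im=read_camera("top")[:,:,::-1]; cv2.imwrite(f"pics/{n}_full.png",im); x0,y0,x1,y1=box; cv2.imwrite(f"pics/{n}.png",cv2.resize(im[y0:y1,x0:x1],None,fx=s,fy=s,interpolation=cv2.INTER_CUBIC))
E
python3 - <<'E'
from h import *
grasp(.441,-.164,0,.036,zpre=.18)
carry(.640,.128,np.radians(5.6),.036+.007-.001,zup=.19)
topsnap("a1",(150,130,260,200),7)
E
```

```text
t 6.925 width mm 51.97624506946105 tcp [ 0.4411 -0.164   0.0362] F [-1.91  1.66  5.52]
lift width 52.045428841532626 Fz [-0.69 -0.18 -0.51]
contact True tcp [0.6394 0.1279 0.0431] F [-0.49 -0.    3.41] w 52.27539044894809
```

View pics/a1.png

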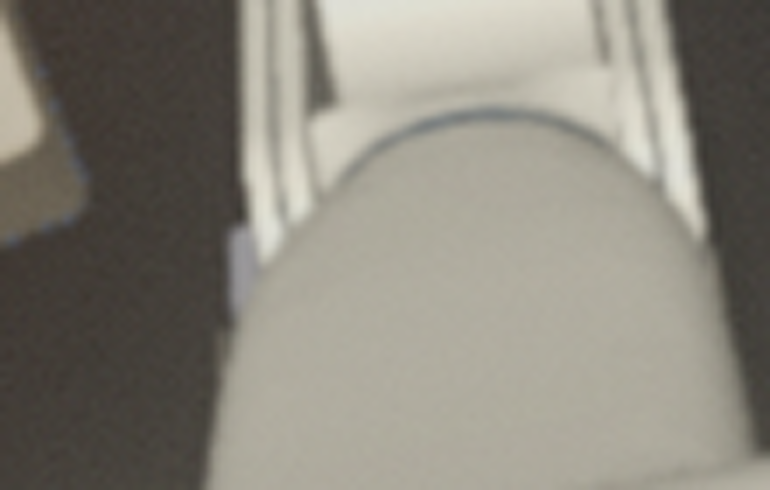

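The arm blocks the top view, but contact came at 0.0431 m, which is the pick height plus the 7 mm floor, so the bottle is on the floor. I'll release it and fetch the tube.

Run:
```python
from h import *
letgo(1.0,zup=.24)
grasp(.4457,-.316,0,.047,zpre=.18)
carry(.633,.199,np.radians(5.6),.047+.007-.001,zup=.20)
```

```text
t 12.5667
t 16.3167 width mm 28.551282571698927 tcp [ 0.4456 -0.3159  0.0469] F [-0.4   0.5  -0.28]
lift width 28.603498811929903 Fz [ 0.56 -0.04 -0.56]
contact True tcp [0.6324 0.1989 0.0538] F [-0.83  0.51  2.69] w 28.606661309941956
```

Run:
```python
from h import *
letgo(1.0,zup=.24)
move_pose([.50,.26,.28],down(0)); wait(.1); im,T=snap("b1"); import pickle; pickle.dump(T,open("T_b1.pkl","wb")); print(get_time())
```

```text
t 22.7917
23.5917
```

View pics/b1.png

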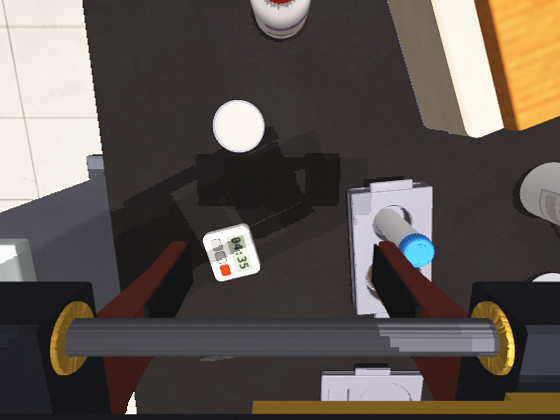

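The tube at (405,235) stands in the narrow pocket. The dish is at (239,126), and I'll take its position from this view as well.

Run:
```python
from h import *
import pickle
T=pickle.load(open("T_b1.pkl","rb")); im=cv2.imread("pics/b1.png"); i=camera_info("wrist")
m=((im.min(2)>170)*255).astype(np.uint8); m2=m*0; m2[90:165,200:280]=m[90:165,200:280]
c=max(cv2.findContours(m2,0,1)[0],key=cv2.contourArea); w=px2w("wrist",c[:,0],.012,i,T)[:,:2]*1000
print(cv2.minEnclosingCircle(w.astype(np.float32)))
m2=m*0; m2[210:295,195:270]=m[210:295,195:270]
c=max(cv2.findContours(m2,0,1)[0],key=cv2.contourArea); w=px2w("wrist",c[:,0],.015,i,T)[:,:2]*1000
print(cv2.minAreaRect(w.astype(np.float32)))
grasp(.4525,.3122,0,.0065,zpre=.15)
```

```text
((449.8876647949219, 311.8429260253906), 29.69826316833496)
((436.4310302734375, 154.5015106201172), (60.26493453979492, 67.44482421875), 14.843770027160645)
t 25.9 width mm 58.3594092037338 tcp [0.4527 0.3123 0.007 ] F [-0.54  0.19  5.7 ]
```

Run:
```python
from h import *
movel([.4527,.3123,.035],v=.05); wait(.2); print(get_grip_width()*88,get_ft_force())
snap("c1")
```

```text
58.54511144815926 [ 0.27316981 -0.06045688 -0.25891771]
```

View pics/c1.png

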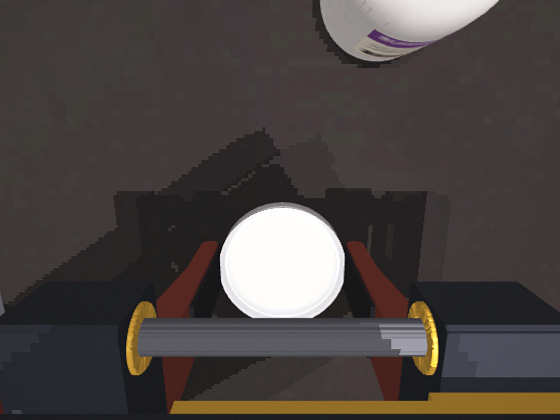

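Run:
```python
from h import *
T=wristT(); c=px2w("wrist",[[282,261]],.0415,camera_info("wrist"),T)[0]; print(c-get_tcp_pos())
carry(.651,-.084,0,.007+.007-.0005,zup=.16)
wait(.2); print(get_tcp_pos(),get_ft_force()); snap("c2")
```

```text
[1.45976433e-05 3.60690018e-03 6.82567514e-03]
lift width 58.12952058355304 Fz [-0.44  0.64  0.38]
contact True tcp [ 0.6504 -0.084   0.0139] F [-0.58 -0.36  4.41] w 58.04344034161778
[ 0.6503767  -0.08398782  0.01391252] [-0.4079608  -0.87314837  4.6355698 ]
```

View pics/c2.png

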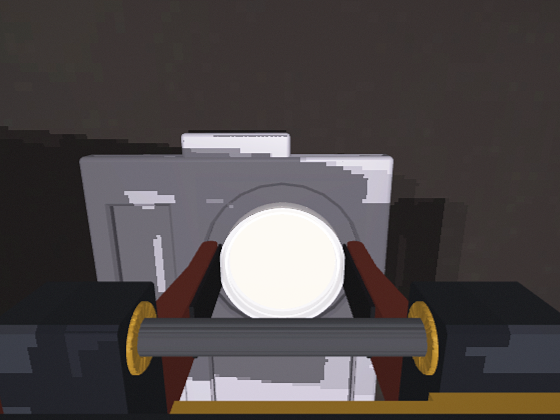

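The dish at (282,262) is inside the round pocket's outline, and contact came at floor height. I'll release it and fetch the timer.

Run:
```python
from h import *
letgo(.9,zup=.2)
move_pose([.55,-.05,.25],down(0)); wait(.1); snap("c3")
a=np.radians(14.7)
grasp(.437,.1537,a,.0065,zpre=.15)
movel([.437,.1537,.04],v=.08); wait(.1); print(get_grip_width()*88,get_ft_force()); snap("d1")
```

```text
t 32.675
t 36.1583 width mm 59.91790527340721 tcp [0.4373 0.1538 0.007 ] F [-0.63 -0.43  7.07]
59.892390021439 [ 0.62220121 -0.14497607 -0.79258202]
```

View pics/c3.png

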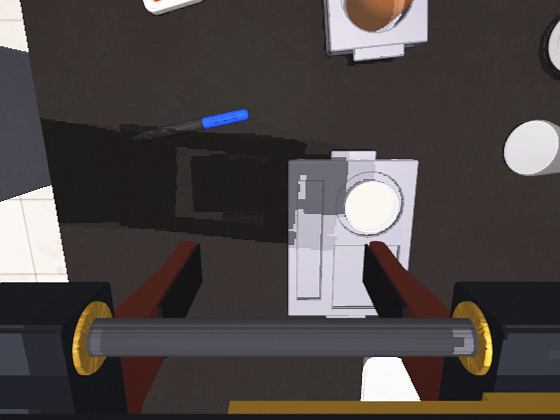

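View pics/d1.png

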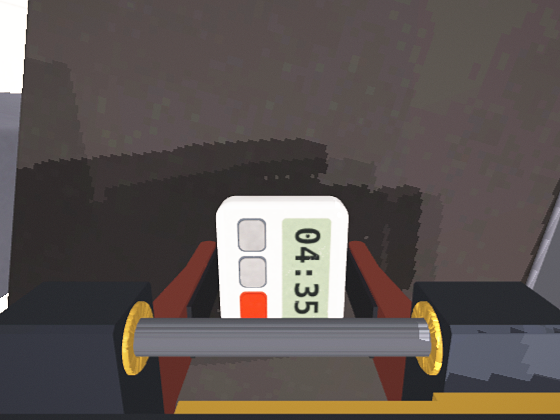

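The dish sits in its pocket at (372,207) with a gap visible all round. The timer is held squarely, so I'll place it.

Run:
```python
from h import *
carry(.651,-.175,0,.007+.007-.0005,zup=.16)
wait(.1); snap("d2")
```

```text
lift width 59.75489369093015 Fz [-0.61  0.01  0.34]
contact True tcp [ 0.6504 -0.1748  0.014 ] F [ 0.17 -0.06  4.73] w 60.11602544129243
```

View pics/d2.png

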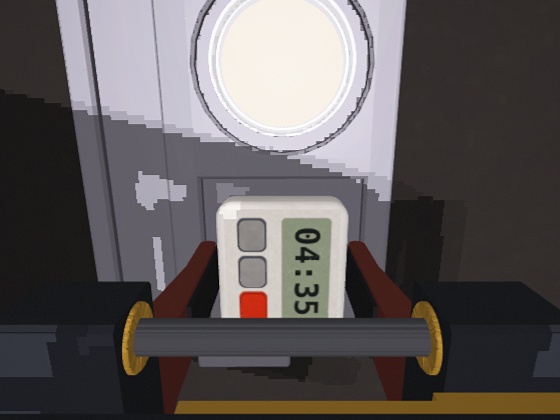

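The timer is in its pocket with a gap round it, and contact came at floor height. I'll release it and look at the pen.

Run:
```python
from h import *
letgo(.9,zup=.18)
move_pose([.45,-.07,.20],down(0)); wait(.15); im,T=snap("e1")
import pickle; pickle.dump(T,open("T_e1.pkl","wb"))
```

```text
t 42.3
```

View pics/e1.png

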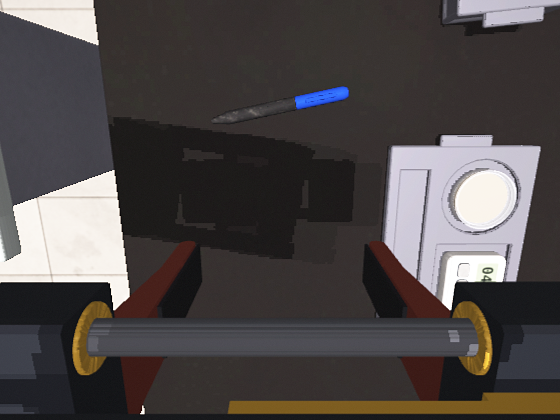

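Run:
```python
from h import *
import pickle
T=pickle.load(open("T_e1.pkl","rb")); w=px2w("wrist",[[211,122],[348.5,93]],.007,camera_info("wrist"),T)[:,:2]
m=w.mean(0); a=np.arctan2(*(w[1]-w[0])[::-1]); print(w,m,np.degrees(a),np.linalg.norm(w[1]-w[0]))
x,y=(m[0]+.451)/2+.0005,(m[1]+.0025)/2
grasp(x,y,a+np.pi/2,.0055,zpre=.12,op=.45)
movel([x,y,.04],v=.1); wait(.1); print(get_grip_width()*88,get_ft_force()); snap("e2")
```

```text
[[ 0.38341745 -0.01071728]
 [ 0.51400472  0.01574542]] [0.44871109 0.00251407] 11.455512569075536 0.13324154077361267
t 46.8833 width mm 11.858964089346932 tcp [0.4508 0.0025 0.0061] F [-2.05  0.81  7.76]
12.48228910225377 [-1.37346047 -0.76811063 -0.39760944]
```

View pics/e2.png

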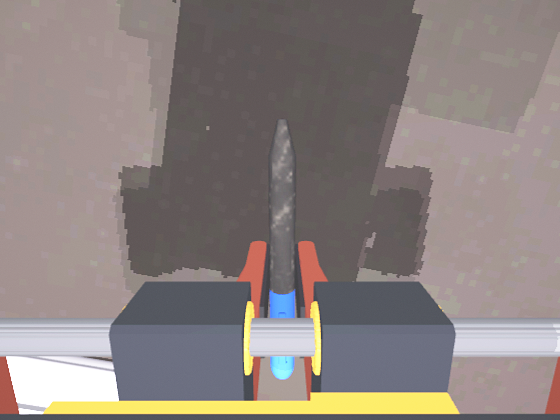

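Run:
```python
from h import *
carry(.583,-.130,0.005,.0061+.007-.0003,zup=.12,zslow=.04)
wait(.1); snap("e3")
```

```text
lift width 11.875449110746432 Fz [-0.33 -0.91  1.01]
contact True tcp [ 0.5825 -0.1299  0.0131] F [-0.3   0.51  4.42] w 12.065234902846822
```

View pics/e3.png

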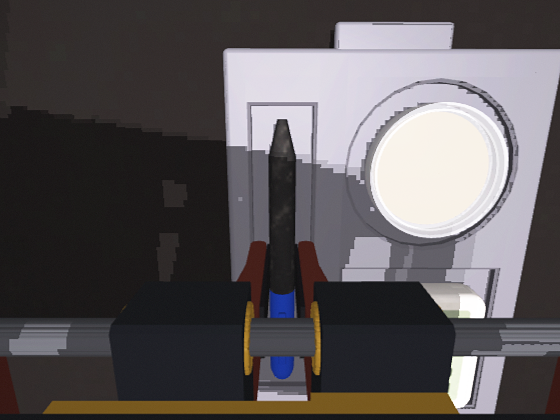

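The pen is centred in its slot at floor height. I'll release it, back away and check with the top view.

Run:
```python
from h import *
letgo(.3,zup=.25)
move_pose([.45,-.19,.28],down(0)); wait(.15); snap("f1")
move_pose([.30,-.45,.30],down(0)); wait(.2); topsnap("f2",(170,140,370,265),4); print(get_time())
```

```text
t 52.9167
55.1583
```

View pics/f1.png

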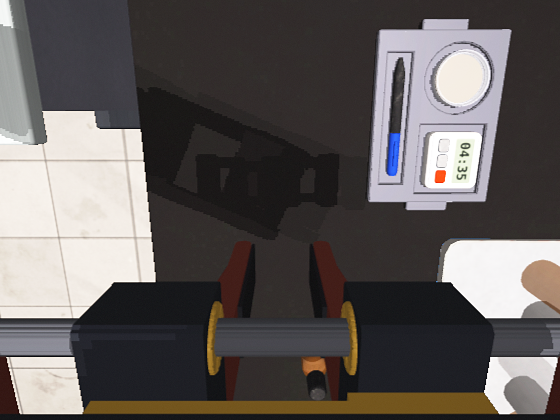

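View pics/f2.png

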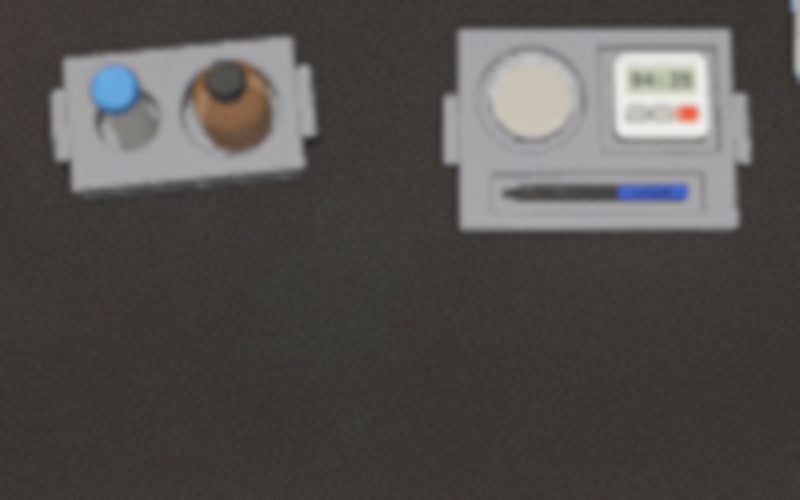

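Run:
```python
from h import *
i=camera_info("top"); g=lambda a,b:[170+a/4-.4,140+b/4-.4]
for n,uv,z in [("tube cap",(115,88),.120),("amber cap",(229,82),.116),("dish",(532,94),.019),("timer",(661,97),.023),("pen",(594,192),.014)]:
    print(n,px2w("top",[g(*uv)],z,i)[0,:2].round(4))
im=cv2.imread("pics/f2_full.png");o=cv2.imread("pics/top0.png")
for n,(x0,y0,x1,y1) in {"white":(92,195,132,232),"dropper":(423,205,448,228)}.items():
    print(n,np.abs(im[y0:y1,x0:x1].astype(int)-o[y0:y1,x0:x1]).mean())
job_done()
```

```text
tube cap [0.6331 0.1964]
amber cap [0.638  0.1221]
dish [ 0.6546 -0.084 ]
timer [ 0.6511 -0.1747]
pen [ 0.5847 -0.1269]
white 7.706531531531532
dropper 5.986666666666666
the job is handed in; nothing more can be done
```

Both kits are made up and the job is handed in, at about 55 s of the 120 s. No verdict is reported back, so this rests on my own checks.

- **Placing:** each of the five things made contact at its pocket floor's height before I opened the gripper, so nothing was dropped.
- **Last pictures (top and wrist):**
  - The dish, timer and pen lie in their own pockets with a gap all round.
  - The tube and amber bottle stand in theirs. Their caps are within about 3 mm and 6 mm of the pocket centres, so there is no notable tilt.
  - The dish, timer and pen are each within about 4 mm of their pocket centres.
- **Left alone:** the white bottle and the dropper bottle show no visible shift. I checked this only as a first-to-last picture difference around each one, which was small, and did not measure their positions.
- **Small disagreements:**
  - The dish closed to 58.4 mm in the jaws instead of 60, but it was held securely and level.
  - The top and wrist views differed by up to about 4 mm on the pen's and dish's positions, which is within the pockets' clearance.

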